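Stand the drip-dried plate on edge in the rack

ROBOT

A 6-joint arm with a two-finger parallel gripper is mounted at the origin on the work surface. World frame = base frame: x ahead of the robot, y to its left, z up, the work surface at z = 0. Lengths are in mm, angles in rad, forces in N, time in s.
With the tool pointing down it reaches from about 250 to 850 mm from the base axis. Payload 12.5 kg.
Tool frame: the origin (TCP) lies on the centre line of the jaws, within the pads' length; the fingertips stand 8 mm ahead of it and the grasp point (between the pads) lies 11 mm behind it; z points along the fingers, y is the line along which they close (so a half turn about z gives the same grasp; the last joint's range is limited). The gripper opens to 93 mm and grips with 3 to 60 N. Pads are 15 mm wide; open, the fingers measure 128 mm over their backs; the gripper's body (75 mm by 188 mm) begins 65 mm behind the grasp point.
Start: joints at [-0.085, 0.351, 1.652, -0, 1.139, -0.085], TCP at [549.986, 0.027, 226.633] pointing down, gripper open.
Joint ranges: [-2.75, 2.75], [-0.79, 2.1], [0.01, 2.65], [-1.57, 4.71], [0.07, 3.14], [-2.87, 2.87]. Speed limits (rad/s): [2.22, 2.22, 2.79, 3.14, 3.14, 3.14].

INTERFACE

Orientations are given as a rotation vector (axis times angle).
In Python, from rig import manip gives the robot as it stands.
- The arm moves only by the tool servo_tool, never from a script. Its argument "deltas" is a list of rows, each a list of 3 entries, a list of its own where there are three numbers: the turn, a rotation vector about the tool's x, y, z in degrees, then the shift along the tool's x, y, z in cm, then the opening, from -1 (shut) to 1 (fully open). A call has 1 to 8 rows; each row shifts and turns the commanded pose from where the row before left it, along the tool's axes as they then stand; what a row does not reach is not made up. A row lasts 1/8 s, in which the tool goes at most 62.5 mm and 10.7 degrees, less where a joint would pass 70% of its speed; a pose out of reach is approached as far as the arm can. A call is refused whole if a number of a shift passes 6.25 or a number of a turn 10.7, either way. A call with a gripper value outside its range is refused whole. The fingers move at their own pace and stop on an object; "force" is the grip in N (left out, the last holds). Time passes only in rows, so rows that do not move let the fingers close. It gives the time, the measured TCP pose, the force, the opening and the grip force at its end, in the units of the state.
- manip.get_state(): the state, without advancing time (a new reading comes with each control period).
- manip.capture(name): name is "scene" or "side" or "wrist"; returns a dict with "image" (420x560x3 uint8, blue, green, red), "intrinsics" (3x3 intrinsics, pixels), "xyz" and "orientation" of the camera in the world. Camera axes: x right, y down, z forward; pixel columns grow to the right and rows downward; lengths in mm; the calibration is good to about 2 mm. The wrist camera is an equidistant fisheye: a pixel r from the principal point sees the ray r / f radians off the axis. A picture is of the moment at which its call begins. There is no depth.
- manip.hand_in(): hands the job in; it is judged then, once.
The state is a dict: "clock": time; "qpos": joint angles; "dq": joint speeds; "joint_efforts": joint torques, N m; "tcp_pos": TCP position; "eef_rot": TCP orientation; "force": force on the tool from outside, world axes, zero at the start; "moment": the same for the moment, N m; "opening": opening from 0.0 (shut) to 1.0 (fully open); "gripper_force": force on a finger pad.
Only numpy, scipy, OpenCV 4.12 (cv2) and the standard library are available. Lean on these libraries where they do the work, as an engineer would, in place of code of your own. Each camera call takes 0.05 s, during which the arm holds its last target. There are 200 camera calls.

TASK

Take the yellow plate off the wire easel where it has been drip-drying and stand it on edge, centred, in the empty slot of the plate rack (the slot with the red tags), with its recessed eating side facing the rack's blue end. The padded rest in that slot is height-adjustable, so lower the plate gently until you feel it standing on the rest, and only then let go. Leave the other two plates standing in the rack and do not shift the mug, the jar or the rice bowl.

Things in the scene. Friction and masses are not known exactly. Their poses are not given: they have to be found in the camera images.
- yellow_plate: yellow melamine plate, slab 120 (local x) x 130 (y) x 7 mm (z), 160 g; origin at its centre; +z points out of the recessed eating side (recess 2 mm). At the start it leans on the easel 55 degrees from the horizontal, 130 mm edges level, eating side up and towards the robot, upper edge (local +x) away; behind its middle 80 mm a finger fits, so a tool tilted 35 degrees can pinch the upper edge
- eating_side (a point): point 20 mm out along +z from the plate's centre, on its eating side
- easel: fixed wire easel under the yellow plate, grey base 150 x 135 x 10 mm, origin under its centre. Two sloping 8 mm wires at local y = +-50 mm run 105 mm up behind the plate and turn up 18 mm in front of its lower edge, which sits 35 mm above the table at local x = -45 mm; the plate's upper edge is about 133 mm above the table at local x = 24 mm
- rack: fixed plate rack, white base 165 x 125 x 8 mm, origin under its centre. Three slots at local x = -45, 0, 45 mm, each running along local y between two steel wire loops (6 mm wire, tops 75 mm above the table, 96 mm long) 11.4 mm clear of each other. The blue end panel (55 mm tall) stands at local x = -85 mm
- slot: the empty slot, a flat red tag at each end (y = +-80 mm, no higher than the origin); origin in the slot's middle on top of the rack's base, 8 mm above the table; x across the slot away from the blue end, y along it, z up. In it a springy black rest 70 mm long (gives 5 mm under 15 N), its top somewhere between 4 and 22 mm above the origin: set anew each time, not measured
- white_plate: white plate standing on edge in another slot, 100 mm tall, 115 mm wide, 7 mm thick; origin at its centre
- green_plate: green plate standing on edge in another slot, 100 mm tall, 115 mm wide, 7 mm thick; origin at its centre
- mug: blue mug, 80 mm across, 90 mm tall, origin under its centre
- jar: amber jar, 72 mm across, 110 mm tall, origin under its centre
- rice_bowl: white rice bowl, 116 mm across, 60 mm tall, origin under its centre

How it is judged (in metres and radians):
On the way:
1. the plate stands on the rest of the empty slot, upright and the right way round, while it is still held (x of yellow_plate in the frame of slot between -0.007 and 0.007 m and y of yellow_plate in the frame of slot between -0.025 and 0.025 m and z of yellow_plate in the frame of slot below 0.092 m and angle between the z axis of yellow_plate and the x axis of slot, either way round below 0.15 rad and x of eating_side in the frame of slot below -0.01 m and contact force between yellow_plate and slot above 0.5 N and contact force between the fingers and yellow_plate above 1 N), for 0.15 s.
At the end, for the whole second after the job is handed in: the yellow plate stands at rest on the rest of the tagged slot, within 7 mm of the slot's middle plane, within 25 mm of its middle lengthwise, its face within 0.15 rad of square to the slot, its eating side towards the blue end (x of yellow_plate in the frame of slot between -0.007 and 0.007 m and y of yellow_plate in the frame of slot between -0.025 and 0.025 m and z of yellow_plate in the frame of slot below 0.092 m and angle between the z axis of yellow_plate and the x axis of slot, either way round below 0.15 rad and x of eating_side in the frame of slot below -0.01 m and contact force between yellow_plate and slot above 0.3 N and linear speed of yellow_plate below 0.02 m/s and angular speed of yellow_plate below 0.1 rad/s); the robot touches nothing.
It fails at once if the yellow plate is pressed onto the rest with more than 30 N (contact force between yellow_plate and slot above 30 N).
It fails at once if the white or green plate in the rack is moved by more than 20 mm (distance of any of white_plate, green_plate from where it was at the start of the episode above 0.02 m).
It fails at once if the mug, jar or rice bowl is moved by more than 20 mm (distance of any of mug, jar, rice_bowl from where it was at the start of the episode above 0.02 m).
It also fails if it takes over 48 s, if anything falls off the work surface, if the arm or the gripper's body presses on something with over 40 N, if the wrist force passes 120 N, or if a joint passes its speed limit or range.

## Working session

There is one attempt and no reset: what is moved stays moved. The work goes in short steps, Python scripts to look and compute and a tool call to move; the robot and the scene stay as the last step left them, time stands still between calls to the robot, and variables do not carry over. Pictures are saved under pics/ and viewed, at most 10 in all, crops included, and the job is handed in when it is done.

Besides the shell and the picture viewer there is one more tool, called after "Call:" as a command line: name --argument value ..., lists and objects as JSON in quotes. servo_tool: Moves the arm, as the interface text tells. Its arguments: {"type":"object","properties":{"deltas":{"type":"array","items":{"type":"array"}},"force":{"type":"number"}},"required":["deltas"]}

```bash
mkdir -p pics; python3 - <<'E'
from rig import manip
import cv2,pickle
import numpy as np
d={n:manip.capture(n) for n in("scene","side","wrist")}
pickle.dump(d,open('c0.pkl','wb'))
for n,c in d.items(): cv2.imwrite(f'pics/{n}0.png',c['image']);print(n,c['intrinsics'],c['xyz'],c['orientation'])
print(manip.get_state())
cv2.imwrite('pics/both.png',cv2.resize(np.vstack([d['scene']['image'],d['side']['image']]),(420,630))[:600])
E
```

```text
scene [[416.88510084   0.         279.92920666]
 [  0.         416.88510084 209.79415331]
 [  0.           0.           1.        ]] [1335.260979    211.07614858  815.92428523] [-1.48877228 -2.00095119  0.88793717]
side [[509.84539386   0.         280.13825546]
 [  0.         509.84539386 203.92877085]
 [  0.           0.           1.        ]] [   5.80750203 -564.95630318 1009.69566869] [-2.2658227   0.9321707  -0.36352811]
wrist [[325.1922621    0.         280.96280094]
 [  0.         325.1922621  207.69767419]
 [  0.           0.           1.        ]] [550.54151582  72.08504293 384.4826552 ] [ 2.88076278e+00  4.26538491e-04 -2.32480280e-03]
{'clock': 0.15, 'qpos': array([-8.46073927e-02,  3.51109175e-01,  1.65223442e+00,  1.67438648e-05,
        1.13909384e+00, -8.45738863e-02]), 'dq': array([ 0.00082958, -0.00116956, -0.00135268, -0.00013268,  0.00077699,
       -0.00147314]), 'joint_efforts': array([ 9.91285888e-04, -4.97462654e+01, -2.85344088e+01,  6.99646957e-02,
        2.45898723e-02, -7.18797719e-05]), 'tcp_pos': array([5.49762623e+02, 4.57554100e-02, 2.26243118e+02]), 'eef_rot': array([-2.22102289e+00, -2.22093290e+00,  8.37248760e-04]), 'force': array([-0.12492509, -0.05745633, -0.41542326]), 'moment': array([-0.03297346, -0.05416803,  0.02876197]), 'gripper_force': 0.0, 'opening': 0.998838624256414}
```

View pics/scene0.png

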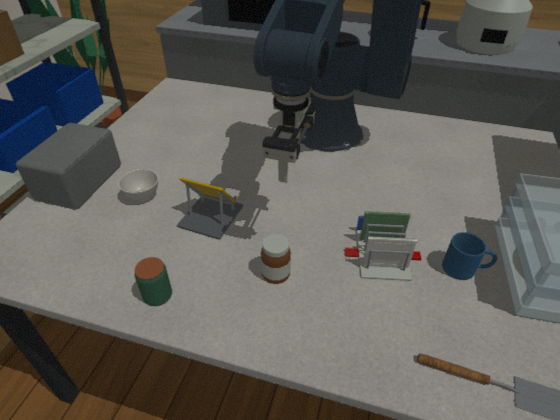

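View pics/side0.png

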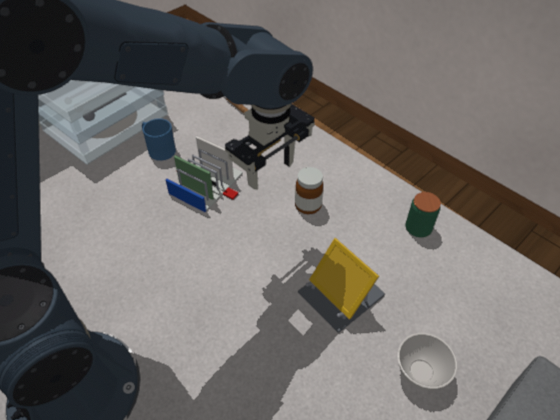

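Scene view: plate on easel near (208,190), rack near (387,240), with red tags at (352,253) and (416,257) in the middle slot. The blue end is on the robot's side. Side view: plate corners are near (337,240), (378,270), (350,318) and (308,285), and one red tag is at (231,193).

```bash
cat > h.py <<'E'
import numpy as np,cv2,pickle
from scipy.spatial.transform import Rotation as R
def ray(c,uv):
    K=c['intrinsics'];d=np.array([(uv[0]-K[0,2])/K[0,0],(uv[1]-K[1,2])/K[1,1],1.])
    if c.get('fish'):
        r=np.hypot(d[0],d[1]); d=np.array([*(d[:2]/r*np.sin(r)),np.cos(r)])
    return R.from_rotvec(c['orientation']).apply(d)
def onz(c,uv,z):
    d=ray(c,uv);o=np.array(c['xyz']);return o+d*(z-o[2])/d[2]
def tri(cs,uvs):
    A=np.zeros((3,3));b=np.zeros(3)
    for c,uv in zip(cs,uvs):
        d=ray(c,uv);d/=np.linalg.norm(d);P=np.eye(3)-np.outer(d,d);A+=P;b+=P@c['xyz']
    return np.linalg.solve(A,b)
def mask(c,lo,hi):
    h=cv2.cvtColor(c['image'],cv2.COLOR_BGR2HSV);return cv2.inRange(h,lo,hi)
def red(c): return mask(c,(0,190,110),(4,255,255))|mask(c,(176,190,110),(180,255,255))
def yellow(c): return mask(c,(19,150,60),(33,255,255))
def blobs(m,amin=15):
    n,l,s,ce=cv2.connectedComponentsWithStats(m)
    return [(s[i,4],ce[i],l==i) for i in range(1,n) if s[i,4]>=amin]
def quad(m):
    cn=max(cv2.findContours(m,cv2.RETR_EXTERNAL,cv2.CHAIN_APPROX_NONE)[0],key=cv2.contourArea)
    h=cv2.convexHull(cn)
    return cv2.approxPolyN(h,4)[0] if hasattr(cv2,'approxPolyN') else cv2.approxPolyDP(h,6,True)[:,0]
E
python3 - <<'E'
from h import *
d=pickle.load(open('c0.pkl','rb'));d['wrist']['fish']=1
for n in d:
    c=d[n];print(n)
    for a,ce,m in blobs(red(c)): print(' red',a,ce,onz(c,ce,7).round(1))
    m=yellow(c);bs=blobs(m,100)
    for a,ce,_ in bs: print(' yel',a,ce)
    if bs:
        q=quad(m)
        for p in q: print('  q',p,onz(c,p,133).round(1),onz(c,p,39).round(1))
    for a,ce,m in blobs(mask(c,(105,170,50),(125,255,255)),40): print(' blue',a,ce,onz(c,ce,30).round())
E
```

```text
scene
 red 64 [350.953125 251.71875 ] [575.8 181.5   7. ]
 red 43 [416.46511628 255.04651163] [538.2 346.2   7. ]
 yel 334 [206.49401198 188.2754491 ]
  q [222 188] [ 569.5 -171.5  133. ] [ 464.1 -224.2   39. ]
  q [236 202] [ 611.  -116.7  133. ] [ 511.3 -161.8   39. ]
  q [203 193] [ 602.5 -210.2  133. ] [ 501.7 -268.2   39. ]
  q [172 175] [ 557.  -321.8  133. ] [ 449.9 -395.1   39. ]
 blue 6576 [ 43.39644161 107.11298662] [  194. -1080.    30.]
side
 red 79 [230.03797468 193.01265823] [570.  180.2   7. ]
 yel 2870 [343.02090592 278.1815331 ]
  q [378 276] [ 562.4 -299.5  133. ] [ 622.1 -271.1   39. ]
  q [350 320] [ 444.6 -323.7  133. ] [ 491.6 -297.8   39. ]
  q [309 279] [ 456.6 -205.3  133. ] [ 504.9 -166.8   39. ]
  q [335 238] [ 573.9 -173.2  133. ] [ 634.8 -131.2   39. ]
 blue 479 [185.85386221 194.99582463] [471. 238.  30.]
wrist
 yel 147 [ 98.27210884 285.10884354]
 yel 121 [102.36363636 320.30578512]
 yel 2572 [337.71500778 351.01321928]
  q [579 330] [ 983.6 -178.9  133. ] [1145.4 -272.7   39. ]
  q [422 358] [ 702.8 -163.3  133. ] [ 759.7 -251.3   39. ]
  q [243 376] [ 510.5 -177.1  133. ] [ 495.5 -270.2   39. ]
  q [244 327] [ 515.4 -111.   133. ] [ 502.3 -179.5   39. ]
 blue 289 [218.77854671  14.91695502] [482. 197.  30.]
```

View pics/wrist0.png

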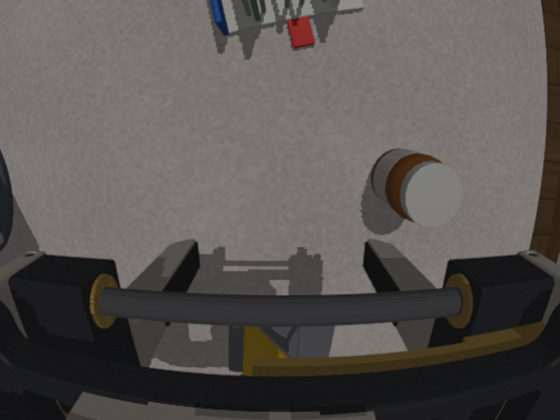

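Wrist view: gold and blue bits are the gripper and the plate (243,350). The rack's near end is at the top, with its tag at (300,32) and the jar lid at (432,190). I'll shift over so the wrist camera sees the whole rack.

Call:
servo_tool --deltas '[[[0,0,0],[5,0.3,0],0],[[0,0,0],[5,0.3,0],0],[[0,0,0],[5,0,0],0],[[0,0,0],[4,0,0],0],[[0,0,0],[0,0,0],0],[[0,0,0],[0,0,0],0]]'

```text
clock: 0.9
tcp_pos: [555.9, 189.4, 226.4]
eef_rot: [-2.221, -2.221, 0.001]
force: [0.2, -0.8, -0.6]
opening: 0.505
gripper_force: 0.0
```

```bash
python3 - <<'E'
from rig import manip
from h import *
d={n:manip.capture(n) for n in("scene","side","wrist")};d['wrist']['fish']=1
s=manip.get_state();d['state']=s;print(s['clock'],s['tcp_pos'],s['eef_rot'],s['opening'])
pickle.dump(d,open('c1.pkl','wb'))
c=d['wrist'];cv2.imwrite('pics/w1.png',c['image'])
for n in ('scene','side','wrist'):
    c=d[n];print(n)
    for a,ce,m in blobs(red(c)): print(' red',a,ce,onz(c,ce,7).round(1))
    m=yellow(c)
    if n!='wrist':
        for p in quad(m): print('  q',p,onz(c,p,133).round(1),onz(c,p,39).round(1))
E
```

```text
1.05 [556.10144359 188.95027361 226.62621529] [ 2.22283267e+00  2.22001763e+00 -3.09991227e-04] 0.49887813293428473
scene
 red 66 [351.06060606 251.65151515] [575.5 181.7   7. ]
 red 44 [416.45454545 255.11363636] [538.5 346.2   7. ]
  q [222 188] [ 569.5 -171.5  133. ] [ 464.1 -224.2   39. ]
  q [236 202] [ 611.  -116.7  133. ] [ 511.3 -161.8   39. ]
  q [203 193] [ 602.5 -210.2  133. ] [ 501.7 -268.2   39. ]
  q [173 175] [ 556.2 -319.2  133. ] [ 449.  -392.2   39. ]
side
 red 75 [230.22666667 192.93333333] [570.6 180.    7. ]
  q [378 276] [ 562.4 -299.5  133. ] [ 622.1 -271.1   39. ]
  q [350 320] [ 444.6 -323.7  133. ] [ 491.6 -297.8   39. ]
  q [309 279] [ 456.6 -205.3  133. ] [ 504.9 -166.8   39. ]
  q [334 238] [ 572.3 -171.7  133. ] [ 633.1 -129.6   39. ]
wrist
 red 278 [261.51798561  61.50359712] [534.4 333.3   7. ]
 red 486 [294.7654321  190.80452675] [572.9 180.8   7. ]
```

View pics/w1.png

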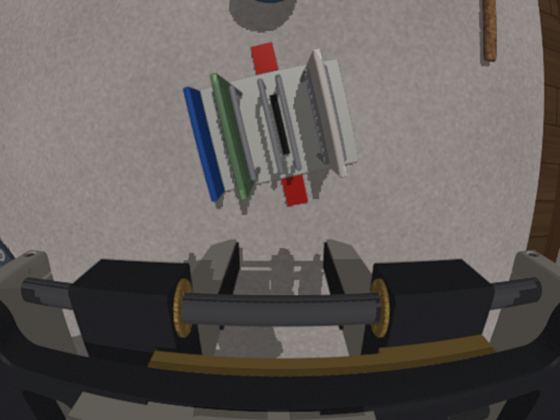

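Wrist view: the rack is upright in view, blue panel left at (203,145), with green at (230,135) and white at (330,115). The middle slot is empty, its black rest is at (280,123), and the tags are at (264,58) and (294,190). I'll refine this and check the wires.

```bash
python3 - <<'E'
from h import *
d=pickle.load(open('c1.pkl','rb'));c=d['wrist']
h=cv2.cvtColor(c['image'],cv2.COLOR_BGR2HSV)
print(h[58,264],h[190,294],h[48,264],h[70,264])
m=mask(c,(0,130,60),(8,255,255))|mask(c,(172,130,60),(180,255,255))
P=[]
for a,ce,_ in blobs(m,60):
    mm=_.astype(np.uint8);q=quad(mm)
    P.append(onz(c,ce,8));print(a,ce,P[-1].round(1)); print([onz(c,p,8).round(1)[:2].tolist() for p in q])
u=P[0]-P[1];print(np.linalg.norm(u),np.degrees(np.arctan2(u[1],u[0])),(P[0]+P[1])/2)
cv2.imwrite('pics/w1c.png',cv2.resize(c['image'][30:215,170:370],None,fx=3.2,fy=3.2,interpolation=cv2.INTER_CUBIC))
E
```

```text
[  1 187 149] [  1 213 132] [  1 187 150] [  1 195 145]
608 [263.83552632  57.89967105] [537.1 337.4   8. ]
[[553.2, 323.9], [528.1, 318.3], [521.1, 351.1], [545.2, 356.7]]
584 [294.33047945 189.90068493] [572.3 182.1   8. ]
[[587.6, 168.6], [563.7, 162.4], [556.5, 195.2], [581.2, 201.2]]
159.24672922705273 102.77926458908058 [554.67506217 259.7646036    8.        ]
```

View pics/w1c.png

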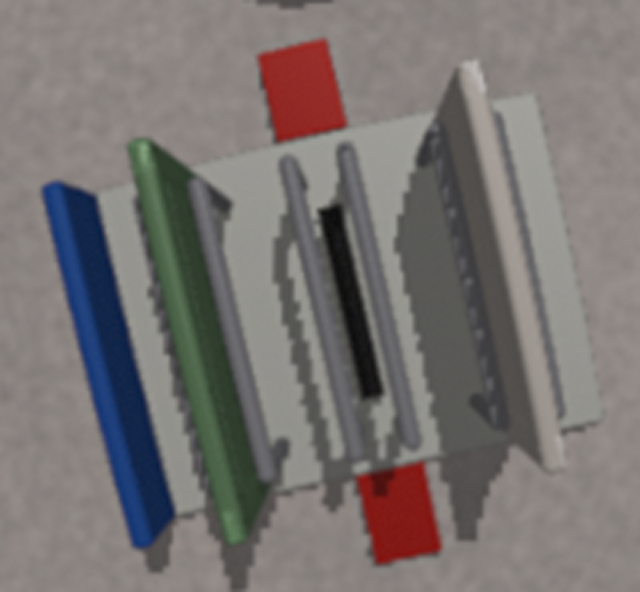

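The crop shows the slot's two wire tops running (288,160)-(352,452) and (346,150)-(411,440). I'll check those against the tag estimate, and get the plate pose and obstacle positions.

```bash
python3 - <<'E'
from h import *
d=pickle.load(open('c1.pkl','rb'));c=d['wrist']
f=lambda x,y:onz(c,(170+(x+.5)/3.2-.5,30+(y+.5)/3.2-.5),74)[:2]
L=[f(288,160),f(352,452)];Rr=[f(346,150),f(411,440)]
print('wires',L,Rr)
for w in(L,Rr):
    u=w[0]-w[1];print(np.linalg.norm(u),np.degrees(np.arctan2(u[1],u[0])))
mid=sum(L+Rr)/4;print('mid',mid)
n=np.array([np.cos(np.radians(12.8)),np.sin(np.radians(12.8))])
print('gap',((Rr[0]+Rr[1])/2-(L[0]+L[1])/2)@n,'off vs tags',(mid-[554.7,259.8])@n)
s=d['side'];d0=pickle.load(open('c0.pkl','rb'))['side']
# jar lid
print('jar',onz(d0,(312,176),110).round())
# plate: fit from 4 side corners with line fits
cn=max(cv2.findContours(yellow(s),cv2.RETR_EXTERNAL,cv2.CHAIN_APPROX_NONE)[0],key=cv2.contourArea)
print('hull',quad(yellow(s)).tolist())
m=cv2.resize(s['image'][225:335,290:395],None,fx=5,fy=5,interpolation=cv2.INTER_CUBIC);cv2.imwrite('pics/p1.png',m)
E
```

```text
wires [array([536.5903545 , 302.69099945]), array([555.28773565, 214.68218476])] [array([553.65415342, 305.54644262]), array([573.05334829, 218.36005516])]
89.9730155338504 101.99410125205797
89.31850266845031 102.54411339442986
mid [554.64639797 260.3199205 ]
gap 17.705662002587026 off vs tags 0.0629176163899777
jar [695.   5. 110.]
hull [[378, 276], [350, 320], [309, 279], [334, 238]]
```

View pics/p1.png

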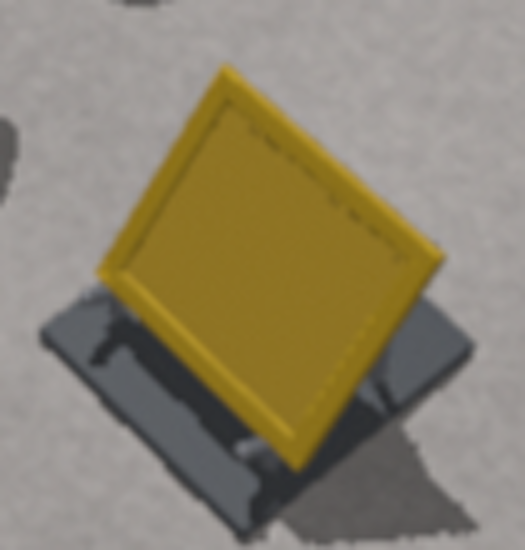

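The crop shows the plate corners at (335,238), (379,276), (350,319) and (309,279) in side pixels.

```bash
python3 - <<'E'
from h import *
s=pickle.load(open('c1.pkl','rb'))['side'];st=pickle.load(open('c1.pkl','rb'))['state']
sc=pickle.load(open('c1.pkl','rb'))['scene']
A,B=onz(s,(335,238),131),onz(s,(379,276.4),131)
C,D=onz(s,(309.4,279.4),37),onz(s,(349.6,319),37)
for p,q in((A,B),(C,D)):
    u=p-q;print(p.round(1),q.round(1),np.linalg.norm(u).round(1),np.degrees(np.arctan2(-u[0],u[1])).round(1))
dd=(A+B-C-D)/2;print('slant',dd,np.linalg.norm(dd),np.degrees(np.arctan2(dd[1],dd[0])))
yaw=np.radians(np.mean([np.degrees(np.arctan2(-(u)[0],u[1])) for u in(A-B,C-D)]))
Rz=R.from_euler('z',yaw)
px=Rz.apply([np.cos(np.radians(55)),0,np.sin(np.radians(55))]);pz=Rz.apply([-np.sin(np.radians(55)),0,np.cos(np.radians(55))]);py=np.cross(pz,px)
cen=(A+B+C+D)/4;top=cen+60*px
print('yaw',np.degrees(yaw),'cen',cen,'top',top, 'topAB',(A+B)/2+3.5*pz)
# scene check: project predicted upper corners
def proj(c,X):
    x=R.from_rotvec(c['orientation']).inv().apply(X-c['xyz']);K=c['intrinsics'];return (K@(x/x[2]))[:2].round(1)
for sy in(65,-65):
    for sz in(3.5,-3.5): print(proj(sc,top+sy*py+sz*pz))
cv2.imwrite('pics/s1.png',cv2.resize(sc['image'][165:245,165:250],None,fx=6,fy=6,interpolation=cv2.INTER_CUBIC))
Rt=np.column_stack([py,-pz,-px])
Rc=R.from_rotvec(st['eef_rot']).as_matrix()
print('turn in tool',np.degrees(R.from_matrix(Rc.T@Rt).as_rotvec()))
for back in(40,):
    pass
tcp=top-px*4  # TCP 26 below edge? see below
for e in(26,-74): 
    T=top-px*e;print('tcp target depth',e,T)
np.savez('pl.npz',top=top,px=px,py=py,pz=pz,Rt=Rt)
E
```

```text
[ 575.2 -172.3  131. ] [ 564.4 -301.   131. ] 129.1 -4.8
[ 505.8 -167.3   37. ] [ 493.9 -295.1   37. ] 128.4 -5.4
slant [69.94003997 -5.42567881 94.        ] 117.2904394276764 -4.435901533081899
yaw -5.06970565257365 cen [ 534.81424475 -233.9346651    84.        ] top [ 569.09419859 -236.97580092  133.14912266] topAB [ 566.92844862 -236.39415164  133.00751753]
[221.4 187.9]
[220.5 190.4]
[178.1 176.5]
[177.2 178.9]
turn in tool [34.97084402  1.53517942  4.83785123]
tcp target depth 26 [ 554.23955193 -235.6579754   111.85116951]
tcp target depth -74 [ 611.37280832 -240.72653509  193.76637393]
```

View pics/s1.png

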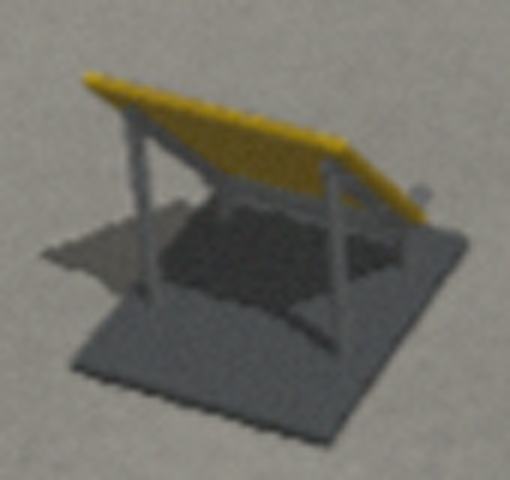

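Call:
servo_tool --deltas '[[[0,0,0],[-6,0,0],0],[[0,0,0],[-6,0,0],0],[[0,0,0],[-6,0,0],0],[[0,0,0],[-6,0,0],0],[[0,0,0],[-6,0,0],0],[[0,0,0],[-6,0,0],0],[[0,0,0],[-6,0,0],0],[[0,0,0],[-0.5,0,0],0]]'

```text
clock: 2.05
tcp_pos: [555.0, -239.1, 226.4]
eef_rot: [2.227, 2.216, -0.001]
force: [-0.6, 0.7, -0.1]
opening: 0.497
gripper_force: 0.0
```

Call:
servo_tool --deltas '[[[8.75,0.4,1.2],[0,0,0],0],[[8.75,0.4,1.2],[0,0,0],0],[[8.75,0.4,1.2],[0,0,0],0],[[8.75,0.4,1.2],[0,0,0],0],[[0,0,0],[0,0,0],0],[[0,0,0],[0,0,0],0]]'

```text
clock: 2.8
tcp_pos: [555.9, -235.0, 226.9]
eef_rot: [-1.944, -1.783, 0.558]
force: [-0.1, -0.0, 1.2]
opening: 0.501
gripper_force: 0.0
```

```bash
cat > t.py <<'E'
from rig import manip
from h import *
z=np.load('pl.npz');s=manip.get_state();Rc=R.from_rotvec(s['eef_rot']).as_matrix()
print(s['clock'],s['tcp_pos'],np.degrees(R.from_matrix(Rc.T@z['Rt']).as_rotvec()).round(2))
for e in(24,-50): print(e,(Rc.T@(z['top']+[-.5,1,0]-e*z['px']-s['tcp_pos'])/10).round(2))
E
python3 t.py
```

```text
2.8 [ 555.94000462 -234.95449582  226.94420416] [ 0.18 -0.    0.14]
24 [-0.01  6.39  9.38]
-50 [-0.01  6.41  1.98]
```

Call:
servo_tool --deltas '[[[0,0,0],[0,3.2,0],0],[[0,0,0],[0,3.2,0],0],[[0,0,0],[0,0,2.4],0],[[0,0,0],[0,0,2.4],0],[[0,0,0],[0,0,0],0],[[0,0,0],[0,0,0],0]]'

```text
clock: 3.55
tcp_pos: [581.4, -237.3, 152.5]
eef_rot: [-1.944, -1.783, 0.558]
force: [1.0, -0.3, 0.3]
opening: 0.504
gripper_force: 0.0
```

```bash
python3 t.py; python3 - <<'E'
from rig import manip
from h import *
a=manip.capture('side');b=manip.capture('wrist')
cv2.imwrite('pics/g.png',np.vstack([cv2.resize(a['image'][150:360,220:420],(500,300)),cv2.resize(b['image'][150:],(500,300))]))
E
```

```text
3.55 [ 581.41743538 -237.34330727  152.48709532] [0.17 0.02 0.09]
24 [0.02 0.04 4.72]
-50 [ 0.02  0.06 -2.68]
```

View pics/g.png

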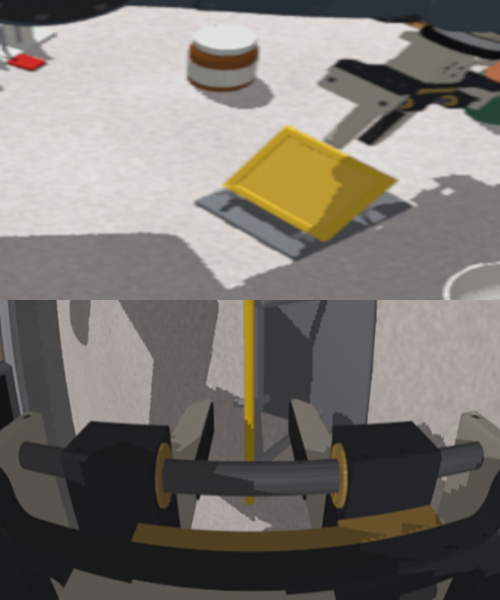

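The plate edge lies straight and midway between the fingers, so the approach is good. Advancing and closing.

Call:
servo_tool --deltas '[[[0,0,0],[0,0,2.4],0],[[0,0,0],[0,0,2.3],0],[[0,0,0],[0,0,0],0],[[0,0,0],[0,0,0],-1],[[0,0,0],[0,0,0],-1],[[0,0,0],[0,0,0],-1],[[0,0,0],[0,0,0],-1],[[0,0,0],[0,0,0],-1]]' --force 25

```text
clock: 4.65
tcp_pos: [552.8, -234.6, 113.1]
eef_rot: [-1.939, -1.778, 0.563]
force: [-8.6, 1.5, 8.3]
opening: 0.069
gripper_force: 25.0
```

Call:
servo_tool --deltas '[[[0,0,0],[0,-0.1,-1],-1],[[0,0,0],[0,-0.1,-1.5],-1],[[0,0,0],[0,-0.2,-2],-1],[[0,0,0],[0,-0.5,-3],-1],[[0,0,0],[0,-2.5,-3.5],-1],[[0,0,0],[0,-3,-4.2],-1],[[0,0,0],[0,0,0],-1]]'

```text
clock: 5.52
tcp_pos: [590.0, -238.2, 278.0]
eef_rot: [-1.948, -1.786, 0.557]
force: [-0.8, -0.5, -1.7]
opening: 0.073
gripper_force: 25.0
```

```bash
cat > u.py <<'E'
from rig import manip
from h import *
s=manip.get_state();Rc=R.from_rotvec(s['eef_rot']).as_matrix()
Y=np.radians(12.7);Rt=np.column_stack([[-np.sin(Y),np.cos(Y),0],[np.cos(Y),np.sin(Y),0],[0,0,-1]])
print(s['clock'],s['tcp_pos'].round(1),'F',s['force'].round(1),s['opening'].round(3),s['gripper_force'])
print('turn',np.degrees(R.from_matrix(Rc.T@Rt).as_rotvec()).round(2),'to slot, tool cm',(Rc.T@(np.array([554.7,260,s['tcp_pos'][2]])-s['tcp_pos'])/10).round(2))
E
python3 u.py
```

```text
Traceback (most recent call last):
  File "u.py", line 5, in <module>
    print(s['clock'],s['tcp_pos'].round(1),'F',s['force'].round(1),s['opening'].round(3),s['gripper_force'])
                                                                   ^^^^^^^^^^^^^^^^^^
AttributeError: 'float' object has no attribute 'round'
```

```bash
sed -i "s/s\['opening'\].round(3)/s['opening']/" u.py; python3 u.py
```

```text
5.525 [ 590.  -238.2  278. ] F [-0.8 -0.5 -1.7] 0.07337959452280828 24.99965786933899
turn [-34.29  -5.27 -17.15] to slot, tool cm [49.33 -6.48  4.4 ]
```

Call:
servo_tool --deltas '[[[-8.6,-1.3,-4.3],[0,0,0],-1],[[-8.6,-1.3,-4.3],[0,0,0],-1],[[-8.6,-1.3,-4.3],[0,0,0],-1],[[-8.5,-1.3,-4.3],[0,0,0],-1],[[0,0,0],[0,0,-1],-1],[[0,0,0],[0,0,0],-1]]'

```text
clock: 6.28
tcp_pos: [589.2, -238.1, 284.2]
eef_rot: [-1.957, -2.445, 0.004]
force: [0.3, -0.4, -2.6]
opening: 0.078
gripper_force: 25.0
```

```bash
python3 u.py
```

```text
6.275 [ 589.2 -238.1  284.2] F [ 0.3 -0.4 -2.6] 0.07813462234909732 24.999775886535645
turn [-0.46 -0.33 -0.06] to slot, tool cm [49.36  7.53  0.22]
```

Call:
servo_tool --deltas '[[[-0.4,-0.3,0],[5.5,0.8,0],-1],[[0,0,0],[5.5,0.8,0],-1],[[0,0,0],[5.5,0.8,0],-1],[[0,0,0],[5.5,0.8,0],-1],[[0,0,0],[5.5,0.8,0],-1],[[0,0,0],[5.5,0.8,0],-1],[[0,0,0],[5.5,0.8,0],-1],[[0,0,0],[5.5,0.8,0],-1]]'

```text
clock: 7.28
tcp_pos: [554.4, 207.7, 283.4]
eef_rot: [-1.962, -2.453, 0.003]
force: [1.1, -0.3, -1.6]
opening: 0.074
gripper_force: 25.0
```

Call:
servo_tool --deltas '[[[0,0,0],[4,0.8,0],-1],[[0,0,0],[1,0.3,0],-1],[[0,0,0],[0,0,0],-1],[[0,0,0],[0,0,0],-1],[[0,0,0],[0,0,0],-1]]'

```text
clock: 7.9
tcp_pos: [554.2, 255.5, 284.0]
eef_rot: [-1.963, -2.452, -0.001]
force: [0.5, -0.0, -3.1]
opening: 0.076
gripper_force: 25.0
```

```bash
python3 u.py; python3 - <<'E'
from rig import manip
from h import *
d={n:manip.capture(n) for n in("scene","side","wrist")};d['wrist']['fish']=1;d['state']=manip.get_state();pickle.dump(d,open('c2.pkl','wb'))
a,b,c=d['side']['image'],d['wrist']['image'],d['scene']['image']
cv2.imwrite('pics/h.png',np.hstack([np.vstack([cv2.resize(a[60:260,130:330],(400,300)),cv2.resize(c[150:300,300:500],(400,300))]),cv2.resize(b[0:420,140:420],(400,600))]))
E
```

```text
7.9 [554.2 255.5 284. ] F [ 0.5 -0.  -3.1] 0.07563549409821725 24.999442398548126
turn [ 0.01 -0.03 -0.07] to slot, tool cm [0.43 0.14 0.  ]
```

View pics/h.png

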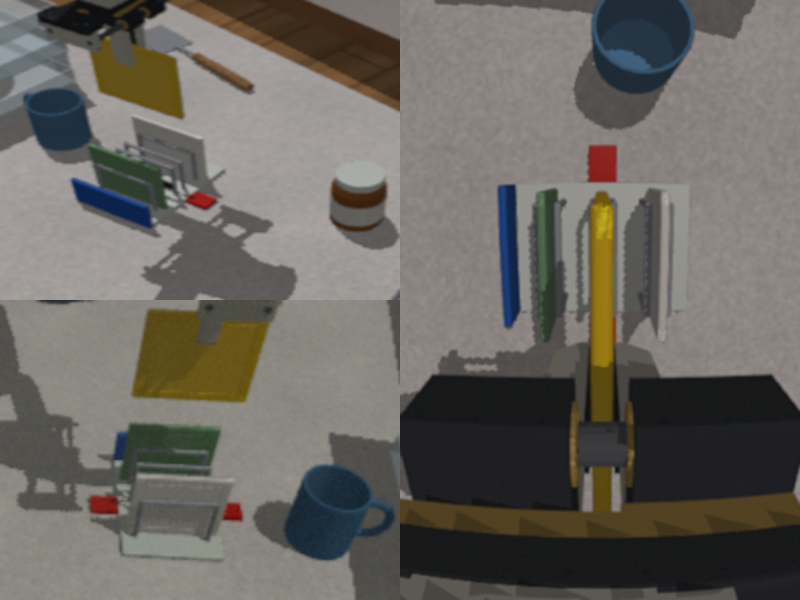

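The wrist view shows the plate edge-on over the middle slot, and the far tag in line with it. The side and scene views show the plate upright, eating side towards the robot and the blue end. Now to measure its offset.

```bash
python3 - <<'E'
from h import *
d=pickle.load(open('c2.pkl','rb'));c=d['wrist'];T=d['state']['tcp_pos'];Y=np.radians(12.7)
ex=np.array([np.cos(Y),np.sin(Y),0]);ey=np.array([-np.sin(Y),np.cos(Y),0]);S=np.array([554.7,260,8])
sl=lambda P:np.array([(P-S)@ex,(P-S)@ey,P[2]]).round(1)
m=yellow(c);m[:,:240]=0;m[:,320:]=0
print('tcp',sl(T))
for r in range(130,300,12):
    x=np.flatnonzero(m[r]); 
    if len(x): print(r,x.min(),x.max(),'z=bot',sl(onz(c,(x.min(),r),T[2]-96)),sl(onz(c,(x.max(),r),T[2]-96)),'z=top',sl(onz(c,(x.min(),r),T[2]+24)),sl(onz(c,(x.max(),r),T[2]+24)))
mr=mask(c,(0,130,60),(8,255,255))
for a,ce,_ in blobs(mr,60): print('tag',a,ce,sl(onz(c,ce,8)))
for n in('side','scene'):
    q=quad(yellow(d[n]));print(n,q.tolist(),[sl(onz(d[n],p,T[2]-96)).tolist() for p in q],[sl(onz(d[n],p,T[2]+24)).tolist() for p in q])
E
```

```text
tcp [ -1.5  -3.8 284.1]
142 275 287 z=bot [ -5.4  53.  188.1] [  4.   53.  188.1] z=top [ -3.1  60.  308.1] [  1.8  60.  308.1]
154 273 288 z=bot [ -7.   43.6 188.1] [  4.8  43.6 188.1] z=top [ -4.   55.  308.1] [  2.2  55.  308.1]
166 274 288 z=bot [ -6.2  34.1 188.1] [  4.8  34.1 188.1] z=top [ -3.6  50.  308.1] [  2.2  50.  308.1]
178 274 288 z=bot [ -6.3  24.5 188.1] [  4.8  24.5 188.1] z=top [ -3.6  44.9 308.1] [  2.2  44.9 308.1]
190 274 288 z=bot [ -6.3  14.8 188.1] [  4.9  14.8 188.1] z=top [ -3.6  39.8 308.1] [  2.3  39.8 308.1]
202 274 288 z=bot [ -6.4   4.9 188.1] [  4.9   4.9 188.1] z=top [ -3.7  34.6 308.1] [  2.3  34.6 308.1]
214 274 288 z=bot [ -6.4  -5.2 188.1] [  5.   -5.2 188.1] z=top [ -3.7  29.3 308.1] [  2.3  29.3 308.1]
226 274 288 z=bot [ -6.5 -15.4 188.1] [  5.  -15.5 188.1] z=top [ -3.7  23.8 308.1] [  2.3  23.8 308.1]
238 274 288 z=bot [ -6.6 -26.  188.1] [  5.1 -26.  188.1] z=top [ -3.8  18.3 308.1] [  2.4  18.3 308.1]
250 273 289 z=bot [ -7.5 -36.8 188.1] [  6.  -36.8 188.1] z=top [ -4.3  12.6 308.1] [  2.9  12.6 308.1]
262 273 288 z=bot [ -7.6 -47.9 188.1
[... 198 characters left out ...]
71.5 188.1] [ 16.9 -71.5 188.1] z=top [-10.1  -5.8 308.1] [  8.6  -5.8 308.1]
298 261 301 z=bot [-18.8 -84.  188.1] [ 17.2 -84.  188.1] z=top [-10.2 -12.4 308.1] [  8.8 -12.4 308.1]
tag 464 [281.21336207 114.03017241] [-0.4 80.   8. ]
side [[217, 99], [221, 139], [180, 120], [172, 78]] [[122.0, 37.3, 188.1], [0.7, -66.5, 188.1], [2.5, 63.1, 188.1], [130.1, 197.9, 188.1]] [[-0.5, -68.0, 308.1], [-104.1, -156.7, 308.1], [-102.6, -46.1, 308.1], [6.4, 69.0, 308.1]]
scene [[434, 161], [422, 200], [366, 198], [374, 153]] [[-163.5, 121.5, 188.1], [-3.3, 61.6, 188.1], [-1.1, -67.4, 188.1], [-188.9, -30.4, 188.1]] [[11.3, 56.3, 308.1], [140.8, 7.9, 308.1], [142.6, -96.4, 308.1], [-9.3, -66.5, 308.1]]
```

Plate is about 0.4 mm off the slot plane, 2–3 mm off lengthwise, and vertical. Correct that and lower to just above the wires.

Call:
servo_tool --deltas '[[[0,0,0],[0.25,0.05,2.5],-1],[[0,0,0],[0,0,3],-1],[[0,0,0],[0,0,2.5],-1],[[0,0,0],[0,0,2],-1],[[0,0,0],[0,0,0],-1],[[0,0,0],[0,0,0],-1],[[0,0,0],[0,0,0],-1]]'

```text
clock: 8.93
tcp_pos: [554.3, 259.3, 185.0]
eef_rot: [1.961, 2.453, 0.003]
force: [0.5, -0.1, -1.0]
opening: 0.074
gripper_force: 25.0
```

```bash
python3 u.py; python3 - <<'E'
from rig import manip
from h import *
c=manip.capture('wrist');c['fish']=1;T=manip.get_state()['tcp_pos'];Y=np.radians(12.7)
ex=np.array([np.cos(Y),np.sin(Y),0]);ey=np.array([-np.sin(Y),np.cos(Y),0]);S=np.array([554.7,260,8])
sl=lambda P:np.array([(P-S)@ex,(P-S)@ey,P[2]]).round(1)
m=yellow(c);m[:,:240]=0;m[:,320:]=0
for r in (146,180,214,248):
    x=np.flatnonzero(m[r]);print(r,x.min(),x.max(),sl(onz(c,(x.mean(),r),T[2]+24)))
mr=mask(c,(0,130,60),(8,255,255))
for a,ce,_ in blobs(mr,60): print('tag',a,ce,sl(onz(c,ce,8)))
cv2.imwrite('pics/j.png',np.hstack([cv2.resize(c['image'][40:240,210:350],None,fx=3,fy=3,interpolation=cv2.INTER_CUBIC)]+[cv2.resize(manip.capture('side')['image'][90:240,140:290],(370,600),interpolation=cv2.INTER_CUBIC)]))
E
```

```text
8.925 [554.3 259.3 185. ] F [ 0.5 -0.1 -1. ] 0.07396436152643535 24.999404847621918
turn [ 0.11 -0.06  0.02] to slot, tool cm [0.06 0.05 0.  ]
146 274 288 [2.000e-01 6.170e+01 2.089e+02]
180 273 288 [ -0.   47.4 208.9]
214 274 288 [2.000e-01 3.260e+01 2.089e+02]
248 273 289 [2.000e-01 1.680e+01 2.089e+02]
tag 802 [280.31421446 114.99002494] [-0.2 79.6  8. ]
```

View pics/j.png

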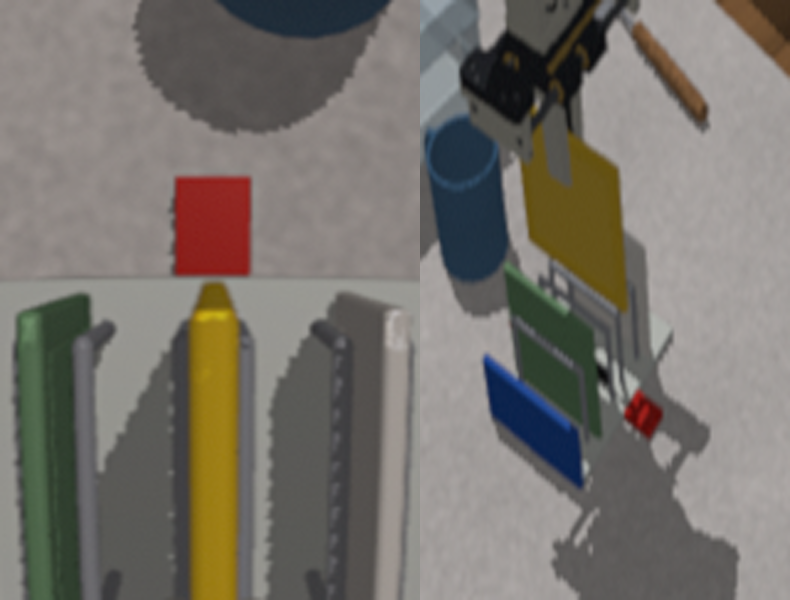

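The plate's lower edge (x≈213) sits midway between the two wires (172 and 255). Lowering in small steps while watching the force.

Call:
servo_tool --deltas '[[[0,0,0],[0,0,0.6],-1],[[0,0,0],[0,0,0.6],-1],[[0,0,0],[0,0,0.6],-1],[[0,0,0],[0,0,0.6],-1],[[0,0,0],[0,0,0.6],-1],[[0,0,0],[0,0,0],-1],[[0,0,0],[0,0,0],-1]]'

```text
clock: 9.9
tcp_pos: [554.0, 259.3, 154.1]
eef_rot: [-1.962, -2.454, -0.001]
force: [0.3, 0.8, -1.9]
opening: 0.073
gripper_force: 25.0
```

Call:
servo_tool --deltas '[[[0,0,0],[0,0,0.5],-1],[[0,0,0],[0,0,0.5],-1],[[0,0,0],[0,0,0.5],-1],[[0,0,0],[0,0,0.3],-1],[[0,0,0],[0,0,0],-1],[[0,0,0],[0,0,0],-1]]'

```text
clock: 10.65
tcp_pos: [554.0, 259.3, 136.1]
eef_rot: [-1.962, -2.454, -0.001]
force: [-0.0, -0.4, -0.8]
opening: 0.078
gripper_force: 25.0
```

Call:
servo_tool --deltas '[[[0,0,0],[0,0,0.2],-1],[[0,0,0],[0,0,0.2],-1],[[0,0,0],[0,0,0.2],-1],[[0,0,0],[0,0,0],-1],[[0,0,0],[0,0,0],-1]]'

```text
clock: 11.28
tcp_pos: [554.0, 259.2, 130.0]
eef_rot: [-1.962, -2.454, -0.001]
force: [1.0, 0.4, -1.9]
opening: 0.07
gripper_force: 25.0
```

Call:
servo_tool --deltas '[[[0,0,0],[0,0,0.1],-1],[[0,0,0],[0,0,0.1],-1],[[0,0,0],[0,0,0.1],-1],[[0,0,0],[0,0,0],-1],[[0,0,0],[0,0,0],-1]]'

```text
clock: 11.9
tcp_pos: [553.9, 259.2, 126.9]
eef_rot: [-1.961, -2.453, -0.001]
force: [-0.1, 0.2, -1.8]
opening: 0.073
gripper_force: 25.0
```

Call:
servo_tool --deltas '[[[0,0,0],[0,0,0.1],-1],[[0,0,0],[0,0,0.1],-1],[[0,0,0],[0,0,0.1],-1],[[0,0,0],[0,0,0],-1]]'

```text
clock: 12.4
tcp_pos: [553.8, 259.2, 123.8]
eef_rot: [-1.961, -2.453, -0.001]
force: [0.4, -0.2, -1.5]
opening: 0.075
gripper_force: 25.0
```

Call:
servo_tool --deltas '[[[0,0,0],[0,0,0.1],-1],[[0,0,0],[0,0,0.1],-1],[[0,0,0],[0,0,0.1],-1],[[0,0,0],[0,0,0],-1]]'

```text
clock: 12.9
tcp_pos: [553.9, 259.2, 120.8]
eef_rot: [-1.962, -2.453, -0.001]
force: [-0.3, 0.1, -1.6]
opening: 0.075
gripper_force: 25.0
```

Call:
servo_tool --deltas '[[[0,0,0],[0,0,0.1],-1],[[0,0,0],[0,0,0.1],-1],[[0,0,0],[0,0,0.1],-1],[[0,0,0],[0,0,0],-1]]'

```text
clock: 13.4
tcp_pos: [553.9, 259.3, 117.8]
eef_rot: [-1.961, -2.453, -0.001]
force: [-0.1, -0.4, -2.0]
opening: 0.074
gripper_force: 25.0
```

Call:
servo_tool --deltas '[[[0,0,0],[0,0,0.1],-1],[[0,0,0],[0,0,0.1],-1],[[0,0,0],[0,0,0.1],-1],[[0,0,0],[0,0,0],-1]]'

```text
clock: 13.9
tcp_pos: [553.9, 259.2, 114.8]
eef_rot: [-1.961, -2.453, -0.001]
force: [-0.1, -0.2, -1.2]
opening: 0.072
gripper_force: 25.0
```

Call:
servo_tool --deltas '[[[0,0,0],[0,0,0.1],-1],[[0,0,0],[0,0,0.1],-1],[[0,0,0],[0,0,0.1],-1],[[0,0,0],[0,0,0],-1]]'

```text
clock: 14.4
tcp_pos: [553.8, 259.2, 111.8]
eef_rot: [-1.961, -2.453, -0.001]
force: [-0.4, -0.8, -2.1]
opening: 0.072
gripper_force: 25.0
```

Call:
servo_tool --deltas '[[[0,0,0],[0,0,0.1],-1],[[0,0,0],[0,0,0.1],-1],[[0,0,0],[0,0,0.1],-1],[[0,0,0],[0,0,0],-1]]'

```text
clock: 14.9
tcp_pos: [553.9, 259.2, 108.8]
eef_rot: [-1.961, -2.453, -0.001]
force: [-1.2, 0.2, -2.4]
opening: 0.074
gripper_force: 25.0
```

Call:
servo_tool --deltas '[[[0,0,0],[0,0,0.1],-1],[[0,0,0],[0,0,0.05],-1],[[0,0,0],[0,0,0],-1],[[0,0,0],[0,0,0],-1]]'

```text
clock: 15.4
tcp_pos: [554.0, 259.3, 107.6]
eef_rot: [-1.962, -2.454, -0.001]
force: [-0.6, -1.8, 2.2]
opening: 0.074
gripper_force: 25.0
```

```bash
python3 u.py; python3 - <<'E'
from rig import manip
from h import *
d={n:manip.capture(n) for n in("scene","side","wrist")};pickle.dump(d,open('c3.pkl','wb'))
T=manip.get_state()['tcp_pos'];Y=np.radians(12.7);ex=np.array([np.cos(Y),np.sin(Y),0]);S=np.array([554.7,260,8])
# intersect rays with slot middle plane -> (y along, z)
ey=np.array([-np.sin(Y),np.cos(Y),0])
for n in('scene','side'):
    c=d[n]
    for p in quad(yellow(c)):
        r=ray(c,p);o=np.array(c['xyz']);P=o+r*((S-o)@ex)/(r@ex);print(n,p,round((P-S)@ey,1),P[2].round(1))
E
```

```text
15.4 [554.  259.3 107.6] F [-0.6 -1.8  2.2] 0.07357034623601123 24.999893009662628
turn [ 0.03 -0.04  0.02] to slot, tool cm [0.06 0.09 0.  ]
scene [415 228] 64.0 100.7
scene [412 238] 64.2 65.6
scene [357 252] -64.9 3.5
scene [366 209] -62.8 155.0
side [222 156] -64.6 131.5
side [225 190] -62.5 5.6
side [185 158] 67.1 57.2
side [194 142] 24.2 135.3
```

Call:
servo_tool --deltas '[[[0,0,0],[0,0,0.05],-1],[[0,0,0],[0,0,0],-1],[[0,0,0],[0,0,0],-1],[[0,0,0],[0,0,0],-1]]'

```text
clock: 16.05
tcp_pos: [554.0, 259.3, 107.0]
eef_rot: [-1.962, -2.454, -0.001]
force: [-0.5, -0.6, 3.5]
opening: 0.069
gripper_force: 25.0
```

Contact is confirmed: Fz went from −1.8 to +3.5 N, stiffness like the rest's. Release slightly and withdraw.

Call:
servo_tool --deltas '[[[0,0,0],[0,0,0],-0.8],[[0,0,0],[0,0,0],-0.65],[[0,0,0],[0,0,0],-0.5],[[0,0,0],[0,0,0],-0.5],[[0,0,0],[0,0,0],-0.5]]'

```text
clock: 16.68
tcp_pos: [553.9, 259.2, 106.9]
eef_rot: [-1.962, -2.453, -0.001]
force: [0.2, 0.2, 0.7]
opening: 0.248
gripper_force: 0.0
```

Call:
servo_tool --deltas '[[[0,0,0],[0,0,-1],-0.5],[[0,0,0],[0,0,-2],-0.5],[[0,0,0],[0,0,-3],-0.5],[[0,0,0],[0,0,-4],-0.5],[[0,0,0],[0,0,-4],-0.5],[[0,0,0],[0,0,0],-0.5],[[0,0,0],[0,0,0],-0.5]]'

```text
clock: 17.55
tcp_pos: [553.6, 259.0, 246.6]
eef_rot: [-1.961, -2.453, -0.0]
force: [-0.4, -0.4, -1.0]
opening: 0.248
gripper_force: 0.0
```

```bash
python3 u.py; python3 - <<'E'
from rig import manip
from h import *
d={n:manip.capture(n) for n in("scene","side","wrist")};d['wrist']['fish']=1
Y=np.radians(12.7);ex=np.array([np.cos(Y),np.sin(Y),0]);S=np.array([554.7,260,8]);ey=np.array([-np.sin(Y),np.cos(Y),0])
for n in('scene','side'):
    c=d[n]
    for p in quad(yellow(c)):
        r=ray(c,p);o=np.array(c['xyz']);P=o+r*((S-o)@ex)/(r@ex);print(n,p,round((P-S)@ey,1),P[2].round(1))
c=d['wrist'];m=yellow(c);m[:,:220]=0;m[:,340:]=0
for r in range(140,260,20):
    x=np.flatnonzero(m[r])
    if len(x):
        P=onz(c,(x.mean(),r),131);print(r,x.min(),x.max(),((P-S)@ex).round(1),((P-S)@ey).round(1))
E
```

```text
17.55 [553.6 259.  246.6] F [-0.4 -0.4 -1. ] 0.24812308666326685 0.0
turn [-0.02 -0.04  0.02] to slot, tool cm [0.07 0.13 0.  ]
scene [419 216] 64.7 140.9
scene [412 238] 64.2 65.6
scene [357 251] -65.4 7.3
scene [364 216] -64.4 132.2
side [222 155] -64.9 135.1
side [226 189] -66.4 11.8
side [186 159] 63.9 55.1
side [181 136] 67.2 135.2
140 279 285 -0.2 56.8
160 279 285 -0.2 39.9
180 279 285 -0.2 22.7
200 279 285 -0.2 5.2
220 279 285 -0.1 -12.9
240 278 285 -0.6 -31.6
```

The plate is standing in the slot: top at x −0.2 mm, centred lengthwise, gripper clear.

```bash
python3 -c "
from rig import manip
print(manip.hand_in())"
```

```text
the job is handed in; nothing more can be done
None
```

I handed the job in at about 17.7 s: the yellow plate stands in the red-tagged slot, about 0.2 mm off its middle plane and centred lengthwise, eating side towards the blue end; I let go only after feeling about 5 N on the rest, and no verdict came back.

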